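Gauge a blind bore and set the stop

TASK

Lift the steel depth rod out of its stand and lower it into the narrow bore of the bored block until it stands on the bottom, and let go of it there. Then read how much of the rod, head included, sticks out above the block's top face, and slide the stop on the graduated rail to that same distance from the scale's zero line. Leave the rod standing in the bore.

Things in the scene. Friction and masses are not known exactly. Their poses are not given: they have to be found in the camera images.
- depth_rod: Steel depth rod, 150 mm long, 0.13 kg: 12 mm shank, ringed every 10 mm, tip tapering to 7 mm over 6 mm; the top 28 mm is a ribbed head, 20 mm across, to grip. Origin at the tip's end, z up to the head: exposed length = 150 mm less the origin's depth below the face. Starts in a 30 mm deep hole of a fixed dark stand (56 x 56 x 40 high), tip 10 mm above the table. May lean 6 degrees in a hole.
- bore (a point): Mouth centre of the narrow bore (15 mm, 2 mm chamfer) in the top of a fixed steel block, 60 (x) x 120 (y) x 90 mm high; z up, y along the block, bore 30 mm from its +y end. The 32 mm wide hole 58 mm to -y is not used. The bore's rigid bottom lies 30 to 80 mm below the mouth, different every time, known only when the rod stands on it (70 to 120 mm exposed).
- stop (a joint): Travel of the stop on its rail, 0 to 0.15 m: distance of its pointer from the scale's zero line. Fixed bright steel rail, 56 x 220 mm, 10 mm thick; dark lines every 10 mm along its near (-x) edge, longer at 0, 50, 100, 150 mm; zero at the -y (right) end. The stop starts within 30 mm of zero, slides at about 1.5 N and stays where it is left.
- stop_top (a point): Top centre of the stop's upright square grip post, 16 x 16 mm, dark steel, 69 mm above the table; the post stands 42 mm above the stop's 30 x 30 mm foot (foot top 27 mm above the table). y: the way the stop slides as its value grows; x across the rail; z up. The bright pointer lies at the same y, over the scale lines.

How it is judged:
On the way, in this order (a step that is already met when the one before it is completed fails the run):
1. the rod stands released and still on the bottom of the narrow bore (z of depth_rod in the frame of bore below -0.025 m and horizontal distance between depth_rod and bore below 0.008 m and angle between depth_rod's own z axis and vertical below 0.17 rad and linear speed of depth_rod below 0.02 m/s and contact force between the fingers and depth_rod below 0.1 N), for 0.3 s.
2. the stop is slid to the exposed length of the rod (all of step 1 and ((z of depth_rod in the frame of bore between -0.0853 and -0.0797 m and value of joint stop between 0.055 and 0.08 m) or (z of depth_rod in the frame of bore between -0.0803 and -0.0747 m and value of joint stop between 0.06 and 0.085 m) or (z of depth_rod in the frame of bore between -0.0753 and -0.0697 m and value of joint stop between 0.065 and 0.09 m) or (z of depth_rod in the frame of bore between -0.0703 and -0.0647 m and value of joint stop between 0.07 and 0.095 m) or (z of depth_rod in the frame of bore between -0.0653 and -0.0597 m and value of joint stop between 0.075 and 0.1 m) or (z of depth_rod in the frame of bore between -0.0603 and -0.0547 m and value of joint stop between 0.08 and 0.105 m) or (z of depth_rod in the frame of bore between -0.0553 and -0.0497 m and value of joint stop between 0.085 and 0.11 m) or (z of depth_rod in the frame of bore between -0.0503 and -0.0447 m and value of joint stop between 0.09 and 0.115 m) or (z of depth_rod in the frame of bore between -0.0453 and -0.0397 m and value of joint stop between 0.095 and 0.12 m) or (z of depth_rod in the frame of bore between -0.0403 and -0.0347 m and value of joint stop between 0.1 and 0.125 m) or (z of depth_rod in the frame of bore between -0.0353 and -0.0297 m and value of joint stop between 0.105 and 0.13 m) or (z of depth_rod in the frame of bore between -0.0303 and -0.0247 m and value of joint stop between 0.11 and 0.135 m))), for 0.2 s.
At the end, for the whole second after the job is handed in: The rod stands released, still and within 10 degrees of upright on the bottom of the narrow bore (tip over 25 mm deep, within 8 mm of its axis), and the stop rests at a distance from zero within 10 mm of the rod length exposed above the block (judged in 5 mm steps) (all of step 2 and velocity of joint stop between -0.01 and 0.01 m/s); the robot touches nothing.
It also fails if it takes over 64 s, if anything falls off the work surface, if the arm or the gripper's body presses on something with over 40 N, if the wrist force passes 120 N, or if a joint passes its speed limit or range.

ROBOT

A 6-joint arm with a two-finger parallel gripper is mounted at the origin on the work surface; the furniture and walls round the work are solid. World frame = base frame: x ahead of the robot, y to its left, z up, the work surface at z = 0. Lengths are in m, angles in rad, forces in N, time in s.
With the tool pointing down it reaches from about 0.375 to 0.925 m from the base axis. Payload 5.7 kg.
Tool frame: the origin (TCP) lies at the very end of the fingers, on their centre line; the grasp point (between the pads) lies 19 mm behind it (grip_depth is the z of the grasp point in the tool frame, in m); z points along the fingers, x is the direction in which the jaws open and shut, and the axes are right-handed (so a half turn about z gives the same grasp; the last joint's range is limited). The gripper opens to 88 mm and grips with 3 to 60 N. Pads are 20 mm wide; open, the fingers measure 115 mm over their backs; the gripper's body (75 mm by 178 mm) begins 61 mm behind the grasp point.
Start: joints at [-0.115, 0.359, 1.51, -0, 1.272, -0.115], TCP at [0.6, -0, 0.223] pointing down, gripper open.
Joint ranges: [-2.97, 2.97], [-1.01, 2.36], [0.21, 2.38], [-0.96, 4.11], [0.2, 2.71], [-2.98, 2.98]. Speed limits (rad/s): [2.39, 2.39, 3.14, 3.14, 3.14, 3.14].

INTERFACE

Orientations are given as [roll, pitch, yaw] about the fixed x, y, z axes, in that order (R = Rz(yaw) Ry(pitch) Rx(roll)).
In Python, from rig import * gives the robot as it stands.
- The arm moves only by the tool move_arm, never from a script. Its argument "targets" is a list of rows, each an object of numbers: "hand": the opening, from 0 (shut) to 1 (fully open); "x", "y", "z": the shift along the tool's x, y, z in mm; "ax", "ay", "az": the turn, a rotation vector about the tool's x, y, z in rad. A call has 1 to 20 rows; each row is the pose to reach, as a shift and turn from the pose commanded when the call began, along the tool's axes at that moment; what a row does not reach only later rows make up. A row lasts 1/10 s, in which the tool goes at most 50 mm and 8.59 degrees, less where a joint would pass 70% of its speed; a pose out of reach is approached as far as the arm can. A call with a gripper value outside its range is refused whole. The fingers move at their own pace and stop on an object; the grip force is fixed at half the most. Time passes only in rows, so rows that repeat a pose let the fingers close. It gives the time, the measured TCP pose, the force and the opening at its end, in the units of the state.
- observe(): the state, without advancing time (a new reading comes with each control period).
- grab_frame(name): name is "scene" or "side" or "wrist"; returns a dict with "frame" (384x512x3 uint8, red, green, blue), "vertical_fov" (degrees; the focal length in pixels is half the picture's height over the tangent of half this angle, whatever the lens; pixels are square), "cx", "cy" (the principal point, pixels), "position" and "rotation" of the camera in the world. Camera axes: x right, y down, z forward; pixel columns grow to the right and rows downward; lengths in m; the calibration is good to about 2 mm. A picture is of the moment at which its call begins. There is no depth.
- sign_off(): hands the job in, once; it reports no verdict.
The state is a dict: "t": time; "joints": joint angles; "joint_velocities": joint speeds; "joint_torque": joint torques, N m; "position": TCP position; "tool_rot": TCP orientation; "ft_force": force on the tool from outside, world axes, zero at the start; "torque": the same for the moment, N m; "gripper_width": finger opening in m.
Only numpy, scipy, OpenCV 4.12 (cv2) and the standard library are available. Lean on these libraries where they do the work, as an engineer would, in place of code of your own. Each camera call takes 0.05 s, during which the arm holds its last target. There are 200 camera calls.

## Working session

There is one attempt and no reset: what is moved stays moved. The work goes in short steps, Python scripts to look and compute and a tool call to move; the robot and the scene stay as the last step left them, time stands still between calls to the robot, and variables do not carry over. Pictures are saved under pics/ and viewed, on a budget of 10 in all, crops included, one or two more only if the job needs it, and the job is handed in when it is done.

Besides the shell and the picture viewer there is one more tool, called after "Emit:" as name(argument=value, ...), one argument or row to a line, values as JSON. move_arm: Moves the arm, as the interface text tells. Its arguments: {"type":"object","properties":{"targets":{"type":"array"}},"required":["targets"]}

```bash
mkdir -p pics
cat > h.py <<'E'
from rig import *
import numpy as np, cv2
def snap(n,name):
    f=grab_frame(n); cv2.imwrite(f'pics/{name}.png',f['frame'][:,:,::-1])
    np.savez(f'pics/{name}.npz',**{k:np.array(v) for k,v in f.items()}); return f
def cam(name):
    f=np.load(f'pics/{name}.npz'); h=f['frame'].shape[0]
    return f, h/2/np.tan(np.radians(float(f['vertical_fov']))/2)
def R_(f):
    r=np.array(f['rotation']); 
    return r if r.shape==(3,3) else None
def onz(name,u,v,z):
    f,F=cam(name); d=R_(f)@np.array([(u-f['cx'])/F,(v-f['cy'])/F,1]); p=f['position']
    return p+d*(z-p[2])/d[2]
def proj(name,P):
    f,F=cam(name); c=R_(f).T@(np.array(P)-f['position']); return np.array([f['cx']+F*c[0]/c[2],f['cy']+F*c[1]/c[2]])
E
python3 - <<'E'
from h import *
fs=[snap(n,n+'0') for n in('scene','side','wrist')]
for f in fs: print(f['position'],f['rotation'],f['vertical_fov'],f['cx'],f['cy'])
cv2.imwrite('pics/both.png',cv2.resize(np.hstack([fs[0]['frame'],fs[1]['frame']])[:,:,::-1],(800,300),interpolation=cv2.INTER_AREA))
print(observe())
E
```

```text
[ 0.50381918 -0.6567097   0.90263601] [-2.47646132 -0.01458818 -0.10904044] 42.05327988708941 249.94249743626665 192.99705763065325
[ 0.61719261 -0.78771787  0.4646775 ] [-2.030144    0.02083384  0.04946668] 50.556525681273556 259.9853892736951 191.1447485375299
[0.59864624 0.07615904 0.38368323] [2.85885608e+00 2.03278514e-03 4.80845200e-04] 58.95108886374294 252.929452614521 192.6073920222838
{'t': 0.15, 'joints': array([-1.15096598e-01,  3.59369625e-01,  1.51115632e+00,  1.72746393e-05,
        1.27246945e+00, -1.15100808e-01]), 'joint_velocities': array([ 3.58302932e-04, -3.16252007e-03, -4.10129417e-03, -3.38857868e-04,
        5.51983373e-06, -1.39753099e-03]), 'joint_torque': array([ 6.01716038e-04, -5.15759647e+01, -2.71007627e+01,  6.74942834e-02,
        3.05557286e-02, -7.96465724e-05]), 'position': array([5.99492679e-01, 5.93628748e-05, 2.21995244e-01]), 'tool_rot': array([-3.14141516e+00,  1.39156312e-03, -7.55071315e-07]), 'ft_force': array([0.30208929, 0.00987898, 0.28954022]), 'torque': array([ 0.00766125,  0.03482165, -0.09766887]), 'gripper_width': 0.08789906228104727}
```

View pics/scene0.png

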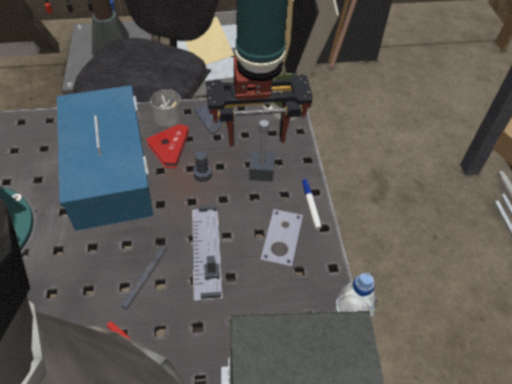

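View pics/side0.png

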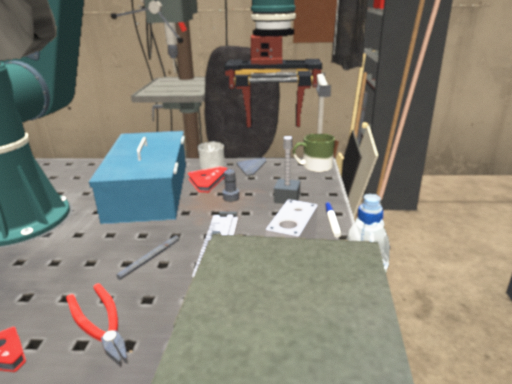

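The scene shows the stand and rod at about (262,150) and the rail at (206,253) with its stop at (211,268). The plate at (282,238) looks flat, so it may not be the block. In the side view a green panel hides the lower right, so I'll check the wrist camera next.

```bash
sed -i 's/^def R_.*/from scipy.spatial.transform import Rotation as Ro\ndef R_(f): return Ro.from_euler("xyz",np.array(f["rotation"])).as_matrix()/; /r=np.array(f/d; /return r if/d' h.py
python3 - <<'E'
from h import *
for n,u,v in [('scene0',302,212),('scene0',272,209),('scene0',262,261),('scene0',294,266),('scene0',203,178),('scene0',262,178),('scene0',193,300),('scene0',194,209)]: print(n,u,v,onz(n,u,v,0).round(3),onz(n,u,v,.09).round(3))
for n,u,v in [('scene0',230,315),('scene0',372,313)]: print([onz(n,u,v,z).round(3) for z in (0,.1,.2,.3)])
a=cv2.imread('pics/scene0.png')[190:384,180:390]; b=cv2.imread('pics/wrist0.png')
cv2.imwrite('pics/c.png',np.hstack([cv2.resize(a,(416,384),interpolation=cv2.INTER_CUBIC),cv2.resize(b,(384,288))if 0 else b[:,64:448]]))
E
```

```text
scene0 302 212 [ 0.704 -0.019  0.   ] [ 0.684 -0.083  0.09 ]
scene0 272 209 [ 0.638 -0.004 -0.   ] [ 0.625 -0.069  0.09 ]
scene0 262 261 [ 0.599 -0.135  0.   ] [ 0.59  -0.187  0.09 ]
scene0 294 266 [ 0.664 -0.153  0.   ] [ 0.648 -0.204  0.09 ]
scene0 203 178 [0.489 0.101 0.   ] [0.491 0.025 0.09 ]
scene0 262 178 [0.627 0.088 0.   ] [0.615 0.013 0.09 ]
scene0 193 300 [ 0.454 -0.209  0.   ] [ 0.459 -0.253  0.09 ]
scene0 194 209 [0.464 0.013 0.   ] [ 0.468 -0.054  0.09 ]
[array([ 0.523, -0.247,  0.   ]), array([ 0.521, -0.293,  0.1  ]), array([ 0.519, -0.338,  0.2  ]), array([ 0.517, -0.383,  0.3  ])]
[array([ 0.797, -0.272,  0.   ]), array([ 0.765, -0.314,  0.1  ]), array([ 0.732, -0.357,  0.2  ]), array([ 0.7, -0.4,  0.3])]
```

View pics/c.png

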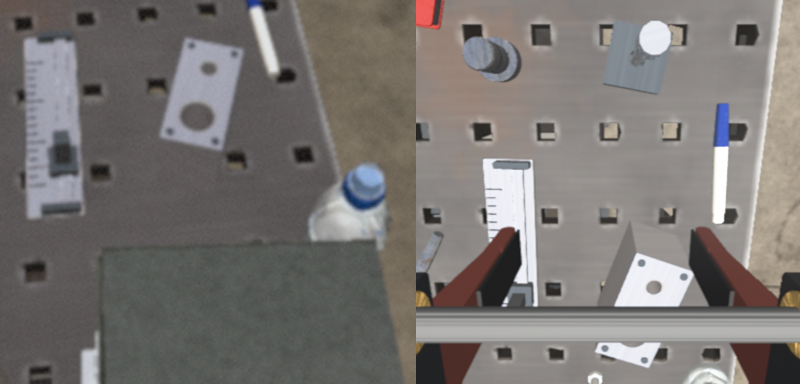

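The block is that plate after all: its top corners at z=0.09 measure 60 x 123 mm. In the wrist view the bore is at about (302,287), the rod head at (303,38), and the stop is under the gripper bar. Next I'll refine these positions.

Run:
```python
from h import *
g=cv2.cvtColor(cv2.imread('pics/wrist0.png'),6)
def ell(g,u,v,r,th,inv):
    x0,y0=max(u-r,0),max(v-r,0); c=g[y0:v+r,x0:u+r]
    m=((c<th) if inv else (c>th)).astype(np.uint8)
    n,l,s,ce=cv2.connectedComponentsWithStats(m); k=l[v-y0,u-x0]; print('area',s[k]); return ce[k]+[x0,y0]
print(g[38,290:320],g[287,288:316])
h=ell(g,303,38,25,220,False); b=ell(g,302,287,15,190,True)
print('head',h,onz('wrist0',*h,.16),'bore',b,onz('wrist0',*b,.09))
print('stand',[onz('wrist0',u-352,v,.04).round(4) for u,v in[(617,22),(671,30),(660,94),(604,85)]])
print('blk',[onz('wrist0',u-352,v,.09).round(4) for u,v in[(636,253),(693,269)]])
for z in(.09,):
  print('bore scene',[onz('scene0',180+x*210/416,190+y*194/384,z).round(4) for x,y in[(209,69),(197,116)]])
print('head scene top',onz('scene0',264,122,.16))
```

```text
[236 236 236 237 237 237 238 238 238 238 237 237 237 237 236 236 236 236
 235 235 235 235 234 234 234 235 235 232 192 136] [241 242 242 241 239 224 180 150 146 148 149 148 147 146 143 140 136 131
 126 119 125 168 220 234 237 239 240 240]
area [ 10   8  30  33 783]
area [  7   9  16  13 169]
head [302.68326948  37.26692209] [0.62828308 0.10909365 0.16      ] bore [301.47928994 286.96449704] [ 0.6456668  -0.10530596  0.09      ]
stand [array([0.609 , 0.1397, 0.04  ]), array([0.659 , 0.1329, 0.04  ]), array([0.6514, 0.0761, 0.04  ]), array([0.597 , 0.0844, 0.04  ])]
blk [array([ 0.6276, -0.0688,  0.09  ]), array([ 0.6829, -0.0857,  0.09  ])]
bore scene [array([ 0.6461, -0.1105,  0.09  ]), array([ 0.6262, -0.1635,  0.09  ])]
head scene top [0.62866288 0.10918009 0.16      ]
```

Emit:
move_arm(
  targets=[
    {"hand":1,"x":10,"y":-40,"z":0},
    {"hand":1,"x":20,"y":-80,"z":0},
    {"hand":1,"x":28.5,"y":-109,"z":0},
    {"hand":1,"x":28.5,"y":-109,"z":0},
    {"hand":1,"x":28.5,"y":-109,"z":35},
    {"hand":1,"x":28.5,"y":-109,"z":70},
    {"hand":1,"x":28.5,"y":-109,"z":96},
    {"hand":1,"x":28.5,"y":-109,"z":96},
    {"hand":0,"x":28.5,"y":-109,"z":96},
    {"hand":0,"x":28.5,"y":-109,"z":96},
    {"hand":0,"x":28.5,"y":-109,"z":96},
    {"hand":0,"x":28.5,"y":-109,"z":96},
    {"hand":0,"x":28.5,"y":-109,"z":96},
    {"hand":0,"x":28.5,"y":-109,"z":96},
    {"hand":0,"x":28.5,"y":-109,"z":96},
    {"hand":0,"x":28.5,"y":-109,"z":96},
  ],
)

```text
$.targets[0]: bad value
```

Emit:
move_arm(
  targets=[
    {"hand":1.0,"x":10.0,"y":-40.0,"z":0.0,"ax":0.0,"ay":0.0,"az":0.0},
    {"hand":1.0,"x":28.5,"y":-80.0,"z":0.0,"ax":0.0,"ay":0.0,"az":0.0},
    {"hand":1.0,"x":28.5,"y":-109.0,"z":0.0,"ax":0.0,"ay":0.0,"az":0.0},
    {"hand":1.0,"x":28.5,"y":-109.0,"z":0.0,"ax":0.0,"ay":0.0,"az":0.0},
  ],
)

```text
t: 0.55
position: [0.6283, 0.1126, 0.2221]
tool_rot: [-3.14, 0.001, 0.003]
ft_force: [0.1, 0.5, 0.4]
gripper_width: 0.0874
```

Emit:
move_arm(
  targets=[
    {"hand":1,"x":0,"y":0,"z":35,"ax":0,"ay":0,"az":0},
    {"hand":1,"x":0,"y":0,"z":70,"ax":0,"ay":0,"az":0},
    {"hand":1,"x":0,"y":0,"z":95,"ax":0,"ay":0,"az":0},
    {"hand":1,"x":0,"y":0,"z":95,"ax":0,"ay":0,"az":0},
    {"hand":0,"x":0,"y":0,"z":95,"ax":0,"ay":0,"az":0},
    {"hand":0,"x":0,"y":0,"z":95,"ax":0,"ay":0,"az":0},
    {"hand":0,"x":0,"y":0,"z":95,"ax":0,"ay":0,"az":0},
    {"hand":0,"x":0,"y":0,"z":95,"ax":0,"ay":0,"az":0},
    {"hand":0,"x":0,"y":0,"z":95,"ax":0,"ay":0,"az":0},
    {"hand":0,"x":0,"y":0,"z":95,"ax":0,"ay":0,"az":0},
  ],
)

```text
t: 1.55
position: [0.6286, 0.109, 0.1281]
tool_rot: [-3.142, -0.001, 0.0]
ft_force: [-0.4, -0.7, -0.7]
gripper_width: 0.0433
```

Emit:
move_arm(
  targets=[
    {"hand":0,"x":0,"y":0,"z":0,"ax":0,"ay":0,"az":0},
    {"hand":0,"x":0,"y":0,"z":0,"ax":0,"ay":0,"az":0},
    {"hand":0,"x":0,"y":0,"z":0,"ax":0,"ay":0,"az":0},
    {"hand":0,"x":0,"y":0,"z":0,"ax":0,"ay":0,"az":0},
    {"hand":0,"x":0,"y":0,"z":0,"ax":0,"ay":0,"az":0},
    {"hand":0,"x":0,"y":0,"z":0,"ax":0,"ay":0,"az":0},
    {"hand":0,"x":0,"y":0,"z":0,"ax":0,"ay":0,"az":0},
  ],
)

```text
t: 2.25
position: [0.6286, 0.109, 0.1276]
tool_rot: [-3.142, -0.0, -0.0]
ft_force: [0.2, 1.0, -0.9]
gripper_width: 0.0196
```

Emit:
move_arm(
  targets=[
    {"hand":0,"x":0,"y":0,"z":-15,"ax":0,"ay":0,"az":0},
    {"hand":0,"x":0,"y":0,"z":-40,"ax":0,"ay":0,"az":0},
    {"hand":0,"x":0,"y":0,"z":-70,"ax":0,"ay":0,"az":0},
    {"hand":0,"x":0,"y":0,"z":-100,"ax":0,"ay":0,"az":0},
    {"hand":0,"x":0,"y":0,"z":-125,"ax":0,"ay":0,"az":0},
    {"hand":0,"x":0,"y":0,"z":-130,"ax":0,"ay":0,"az":0},
    {"hand":0,"x":0,"y":0,"z":-130,"ax":0,"ay":0,"az":0},
  ],
)

```text
t: 2.95
position: [0.6287, 0.109, 0.2579]
tool_rot: [-3.141, -0.001, -0.0]
ft_force: [-0.8, -0.1, -2.3]
gripper_width: 0.0195
```

Emit:
move_arm(
  targets=[
    {"hand":0,"x":3,"y":30,"z":0,"ax":0,"ay":0,"az":0},
    {"hand":0,"x":6,"y":65,"z":0,"ax":0,"ay":0,"az":0},
    {"hand":0,"x":9,"y":100,"z":0,"ax":0,"ay":0,"az":0},
    {"hand":0,"x":12,"y":135,"z":0,"ax":0,"ay":0,"az":0},
    {"hand":0,"x":15,"y":170,"z":0,"ax":0,"ay":0,"az":0},
    {"hand":0,"x":17,"y":200,"z":0,"ax":0,"ay":0,"az":0},
    {"hand":0,"x":17,"y":216,"z":0,"ax":0,"ay":0,"az":0},
    {"hand":0,"x":17,"y":216,"z":0,"ax":0,"ay":0,"az":0},
    {"hand":0,"x":17,"y":216,"z":0,"ax":0,"ay":0,"az":0},
  ],
)

```text
t: 3.85
position: [0.6448, -0.106, 0.2565]
tool_rot: [-3.14, 0.002, -0.0]
ft_force: [0.9, 0.5, -1.8]
gripper_width: 0.0196
```

Run:
```python
from h import *
fs=[snap(n,n+'1') for n in('scene','side','wrist')]
z=lambda n,x,y,w,h,W,H:cv2.resize(cv2.imread(f'pics/{n}.png')[y:y+h,x:x+w],(W,H),interpolation=cv2.INTER_CUBIC)
for n in('scene1','side1','wrist1'): print(n,proj(n,[.6457,-.107,.14]),proj(n,[.6457,-.107,.09]))
u,v=proj('scene1',[.6457,-.107,.14]).astype(int);u2,v2=proj('side1',[.6457,-.107,.14]).astype(int);u3,v3=proj('wrist1',[.6457,-.107,.14]).astype(int)
print(u,v,u2,v2,u3,v3)
o=[]
for n,(a,b) in zip(('scene1','side1','wrist1'),((u,v),(u2,v2),(u3,v3))):
    x=a-44;y=min(max(b-66,0),384-132); print(n,x,y); o.append(z(n,x,y,88,132,264,396))
cv2.imwrite('pics/d.png',np.hstack(o)); print(observe()['position'])
```

```text
scene1 [286.87887733 208.40782103] [285.03773079 223.40731083]
side1 [297.25250192 185.18661534] [296.732288   208.90489731]
wrist1 [254.96030292 189.05893093] [254.73916719 175.56909405]
286 208 297 185 254 189
scene1 242 142
side1 253 119
wrist1 210 123
[ 0.64529012 -0.10528838  0.25741903]
```

View pics/d.png

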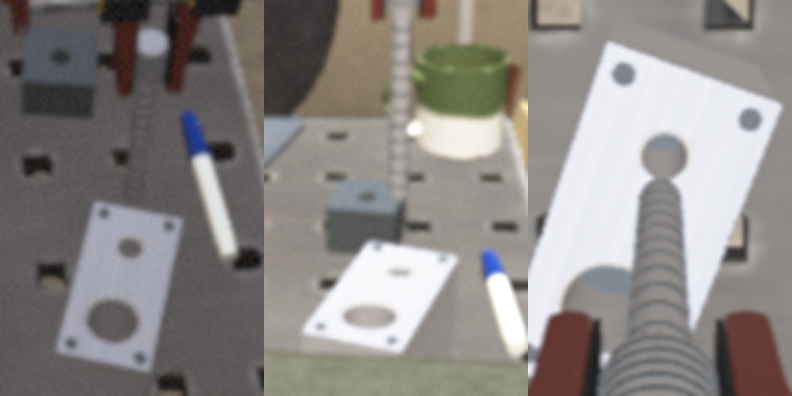

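The rod hangs straight over the block, with its tip at about wrist (253,186) and the bore at (255,175). I'll refine the bore centroid numerically in all three views.

Run:
```python
from h import *
from scipy.optimize import least_squares
def blob(n,u,v,r):
    g=cv2.GaussianBlur(cv2.cvtColor(cv2.imread(f'pics/{n}.png'),6),(0,0),.5).astype(float); x0,y0=u-r,v-r
    c=g[y0:v+r+1,x0:u+r+1]; bg=np.percentile(c,85); w=np.clip(bg-c,0,None); w[w<.25*w.max()]=0
    n_,l=cv2.connectedComponents((w>0).astype(np.uint8)); k=l[r,r]; m=w*(l==k)
    yy,xx=np.mgrid[0:c.shape[0],0:c.shape[1]]; return (xx*m).sum()/m.sum()+x0,(yy*m).sum()/m.sum()+y0,(l==k).sum()
for n,u,v,r in(('scene1',285,224,8),('side1',298,209,8),('wrist0',301,287,13)):
    a=blob(n,u,v,r); print(n,np.round(a,2),onz(n,a[0],a[1],.09).round(4))
# rod axis in side & scene & wrist: row profile centre
for n,rows,u0,u1 in(('side1',range(140,184,6),285,310),('wrist1',range(186,230,6),230,280),('scene1',range(175,209,4),275,302)):
    g=cv2.cvtColor(cv2.imread(f'pics/{n}.png'),6)
    for r in rows: print(n,r,g[r,u0:u1])
```

```text
scene1 [284.95 224.3   58.  ] [ 0.6452 -0.1091  0.09  ]
side1 [297.75 209.31  24.  ] [ 0.6476 -0.1086  0.09  ]
wrist0 [301.86 286.95 192.  ] [ 0.646  -0.1053  0.09  ]
side1 140 [132 129 132 128 128 130 130 130 133 132 134 143 155 159 161 153 139 122
 108 106 114 118 112 112 109]
side1 146 [127 127 129 126 127 127 128 123 124 127 139 154 169 173 172 165 142 121
 104  94  97  98  94  95  94]
side1 152 [122 121 120 120 120 122 117 105 100 109 134 155 172 173 173 162 142 125
 113 101  91  88  89  89  93]
side1 158 [134 134 134 136 138 140 139 137 140 140 149 163 174 180 175 161 150 154
 183 201 210 218 223 225 224]
side1 164 [153 154 154 155 155 157 158 157 157 151 151 160 169 175 166 162 170 189
 203 211 213 221 226 228 232]
side1 170 [152 153 153 155 156 157 159 160 158 146 144 151 162 161 156 148 149 157
 160 159 160 159 166 173 182]
side1 176 [150 150 151 153 151 153 152 152 149 142 141 151 156 155 148 135 129 130
 131 131 133 141 153 154 153]
side1 182 [144 138 135 136 139 143 147 147 146 145 149 159 162 158 153 147 144 152
 150 155 155 153 153 153 151]
wrist1 186 [237 236 236 237 2
[... 1845 characters left out ...]
 89 86 87 85 93 93 92 90
 92 92 92]
scene1 183 [94 90 93 96 92 90 91 94 93 90 87 81 84 87 94 90 82 87 88 92 90 92 92 92
 90 90 89]
scene1 187 [93 90 91 92 94 91 95 96 96 94 87 84 82 87 87 87 85 85 92 93 94 93 91 92
 92 93 91]
scene1 191 [91 88 92 90 85 79 81 81 83 80 79 77 86 83 85 83 89 92 88 91 90 94 94 92
 90 94 92]
scene1 195 [88 92 93 98 90 62 41 33 40 59 75 83 86 86 86 87 90 92 94 92 87 89 93 94
 94 96 95]
scene1 199 [90 86 86 92 88 89 89 90 89 85 85 82 88 84 82 82 88 90 91 88 91 90 91 89
 88 93 92]
scene1 203 [93 92 90 90 91 92 92 88 82 79 82 86 88 83 80 84 94 89 90 92 91 91 86 89
 87 88 90]
scene1 207 [90 91 91 91 88 87 88 86 81 79 82 82 83 82 81 88 86 92 84 86 89 85 88 87
 87 86 88]
```

Emit:
move_arm(
  targets=[
    {"hand":0,"x":1.2,"y":1.7,"z":15,"ax":0,"ay":0,"az":0},
    {"hand":0,"x":1.2,"y":1.7,"z":30,"ax":0,"ay":0,"az":0},
    {"hand":0,"x":1.2,"y":1.7,"z":42,"ax":0,"ay":0,"az":0},
    {"hand":0,"x":1.2,"y":1.7,"z":42,"ax":0,"ay":0,"az":0},
    {"hand":0,"x":1.2,"y":1.7,"z":42,"ax":0,"ay":0,"az":0},
  ],
)

```text
t: 4.5
position: [0.6465, -0.1084, 0.2151]
tool_rot: [-3.141, 0.001, 0.0]
ft_force: [-0.2, 0.5, -0.4]
gripper_width: 0.0193
```

Run:
```python
from h import *
print(observe()['position'])
o=[]
for n in('scene','side','wrist'):
    f=snap(n,n+'2'); a,b=proj(n+'2',[.6465,-.107,.095]).astype(int); x,y=a-22,b-33; print(n,x,y)
    o.append(cv2.resize(f['frame'][y:y+66,x:x+44,::-1],(264,396),interpolation=cv2.INTER_CUBIC))
cv2.imwrite('pics/e.png',np.hstack(o))
```

```text
[ 0.64648798 -0.1083569   0.21512008]
scene 263 188
side 275 173
wrist 231 150
```

View pics/e.png

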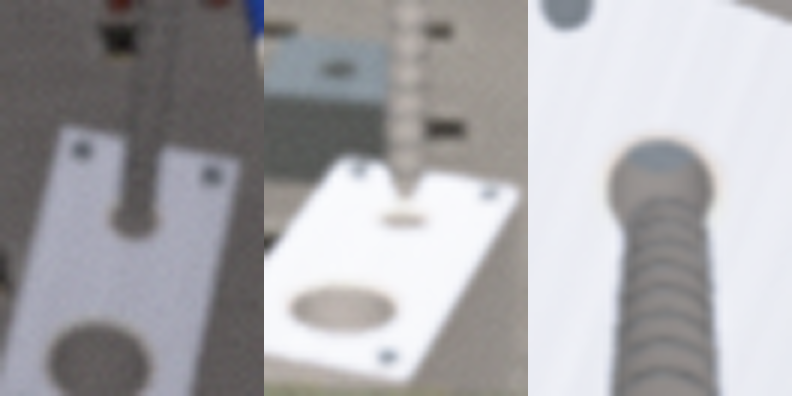

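The tip is about 8 mm above the face and centred over the bore to within roughly 0.5 mm in all views. Lowering.

Emit:
move_arm(
  targets=[
    {"hand":0,"x":-0.5,"y":0,"z":6,"ax":0,"ay":0,"az":0},
    {"hand":0,"x":-0.5,"y":0,"z":12,"ax":0,"ay":0,"az":0},
    {"hand":0,"x":-0.5,"y":0,"z":18,"ax":0,"ay":0,"az":0},
    {"hand":0,"x":-0.5,"y":0,"z":18,"ax":0,"ay":0,"az":0},
  ],
)

```text
t: 5.05
position: [0.6453, -0.1085, 0.1962]
tool_rot: [-3.141, 0.002, -0.0]
ft_force: [-0.1, 0.5, -1.1]
gripper_width: 0.0194
```

Emit:
move_arm(
  targets=[
    {"hand":0,"x":0,"y":0,"z":6,"ax":0,"ay":0,"az":0},
    {"hand":0,"x":0,"y":0,"z":12,"ax":0,"ay":0,"az":0},
    {"hand":0,"x":0,"y":0,"z":18,"ax":0,"ay":0,"az":0},
    {"hand":0,"x":0,"y":0,"z":18,"ax":0,"ay":0,"az":0},
  ],
)

```text
t: 5.45
position: [0.6454, -0.1085, 0.1783]
tool_rot: [-3.141, 0.002, -0.0]
ft_force: [1.0, 0.5, -1.8]
gripper_width: 0.0195
```

Emit:
move_arm(
  targets=[
    {"hand":0,"x":0,"y":0,"z":3,"ax":0,"ay":0,"az":0},
    {"hand":0,"x":0,"y":0,"z":6,"ax":0,"ay":0,"az":0},
    {"hand":0,"x":0,"y":0,"z":6,"ax":0,"ay":0,"az":0},
  ],
)

```text
t: 5.75
position: [0.646, -0.1086, 0.1732]
tool_rot: [-3.141, 0.001, -0.0]
ft_force: [0.3, 0.1, -1.9]
gripper_width: 0.0191
```

Emit:
move_arm(
  targets=[
    {"hand":0,"x":0,"y":0,"z":3,"ax":0,"ay":0,"az":0},
    {"hand":0,"x":0,"y":0,"z":6,"ax":0,"ay":0,"az":0},
    {"hand":0,"x":0,"y":0,"z":6,"ax":0,"ay":0,"az":0},
  ],
)

```text
t: 6.05
position: [0.6458, -0.1086, 0.1671]
tool_rot: [-3.141, 0.001, -0.0]
ft_force: [-0.1, -0.0, -1.0]
gripper_width: 0.0193
```

Emit:
move_arm(
  targets=[
    {"hand":0,"x":0,"y":0,"z":3,"ax":0,"ay":0,"az":0},
    {"hand":0,"x":0,"y":0,"z":6,"ax":0,"ay":0,"az":0},
    {"hand":0,"x":0,"y":0,"z":6,"ax":0,"ay":0,"az":0},
  ],
)

```text
t: 6.35
position: [0.6459, -0.1086, 0.1611]
tool_rot: [-3.141, 0.001, 0.0]
ft_force: [-0.7, -0.0, -1.0]
gripper_width: 0.0197
```

Emit:
move_arm(
  targets=[
    {"hand":0,"x":0,"y":0,"z":3,"ax":0,"ay":0,"az":0},
    {"hand":0,"x":0,"y":0,"z":5,"ax":0,"ay":0,"az":0},
    {"hand":0,"x":0,"y":0,"z":5,"ax":0,"ay":0,"az":0},
  ],
)

```text
t: 6.65
position: [0.648, -0.1093, 0.1604]
tool_rot: [3.14, -0.005, 0.0]
ft_force: [-2.4, 1.5, 17.8]
gripper_width: 0.0195
```

Contact at 18 N. I'll relieve the push, then release and check.

Emit:
move_arm(
  targets=[
    {"hand":0,"x":0,"y":0,"z":-4,"ax":0,"ay":0,"az":0},
    {"hand":0,"x":0,"y":0,"z":-4,"ax":0,"ay":0,"az":0},
    {"hand":0,"x":0,"y":0,"z":-4,"ax":0,"ay":0,"az":0},
  ],
)

```text
t: 6.95
position: [0.6463, -0.1087, 0.1607]
tool_rot: [3.142, -0.0, -0.0]
ft_force: [-0.8, 0.3, 3.2]
gripper_width: 0.0195
```

Emit:
move_arm(
  targets=[
    {"hand":1,"x":0,"y":0,"z":0,"ax":0,"ay":0,"az":0},
    {"hand":1,"x":0,"y":0,"z":0,"ax":0,"ay":0,"az":0},
    {"hand":1,"x":0,"y":0,"z":0,"ax":0,"ay":0,"az":0},
    {"hand":1,"x":0,"y":0,"z":0,"ax":0,"ay":0,"az":0},
    {"hand":1,"x":0,"y":0,"z":0,"ax":0,"ay":0,"az":0},
    {"hand":1,"x":0,"y":0,"z":0,"ax":0,"ay":0,"az":0},
    {"hand":1,"x":0,"y":0,"z":0,"ax":0,"ay":0,"az":0},
    {"hand":1,"x":0,"y":0,"z":0,"ax":0,"ay":0,"az":0},
  ],
)

```text
t: 7.75
position: [0.6462, -0.1087, 0.1606]
tool_rot: [-3.142, 0.0, -0.0]
ft_force: [0.4, 0.2, -0.9]
gripper_width: 0.0798
```

Emit:
move_arm(
  targets=[
    {"hand":1,"x":0,"y":0,"z":-20,"ax":0,"ay":0,"az":0},
    {"hand":1,"x":0,"y":0,"z":-55,"ax":0,"ay":0,"az":0},
    {"hand":1,"x":-30,"y":0,"z":-90,"ax":0,"ay":0,"az":0},
    {"hand":1,"x":-60,"y":-30,"z":-90,"ax":0,"ay":0,"az":0},
    {"hand":1,"x":-90,"y":-60,"z":-90,"ax":0,"ay":0,"az":0},
    {"hand":1,"x":-120,"y":-90,"z":-90,"ax":0,"ay":0,"az":0},
    {"hand":1,"x":-140,"y":-110,"z":-90,"ax":0,"ay":0,"az":0},
    {"hand":1,"x":-140,"y":-110,"z":-90,"ax":0,"ay":0,"az":0},
    {"hand":1,"x":-140,"y":-110,"z":-90,"ax":0,"ay":0,"az":0},
  ],
)

```text
t: 8.65
position: [0.5064, 0.0014, 0.2511]
tool_rot: [3.141, -0.001, 0.001]
ft_force: [0.5, 0.7, -0.1]
gripper_width: 0.0873
```

Run:
```python
from h import *
print(observe()['position'])
o=[]
for n in('scene','side'):
    f=snap(n,n+'3'); a,b=proj(n+'3',[.6465,-.107,.12]).astype(int); x,y=a-44,b-66; print(n,x,y)
    o.append(cv2.resize(f['frame'][y:y+132,x:x+88,::-1],(264,396),interpolation=cv2.INTER_CUBIC))
    print([proj(n+'3',[.646,-.107,z]).round(1) for z in(.09,.18,.19,.2)])
f=snap('wrist','wrist3'); o.append(cv2.resize(f['frame'][...,::-1],(264,198))); o[-1]=np.vstack([o[-1],o[-1]*0])
x,y=proj('scene3',[.48,-.15,.02]).astype(int)-[33,66]; print('rail',x,y)
f=np.load('pics/scene3.npz')['frame']
cv2.imwrite('pics/f.png',np.hstack(o[:2]+[cv2.resize(f[y:y+132,x:x+88,::-1],(264,396),interpolation=cv2.INTER_CUBIC)]))
```

```text
[0.50640415 0.00144337 0.25114031]
scene 242 148
[array([285.2, 223.4]), array([288.6, 195.5]), array([289. , 192.1]), array([289.5, 188.7])]
side 253 128
[array([296.9, 208.9]), array([297.9, 165.2]), array([298., 160.]), array([298.1, 154.8])]
rail 171 201
```

View pics/f.png

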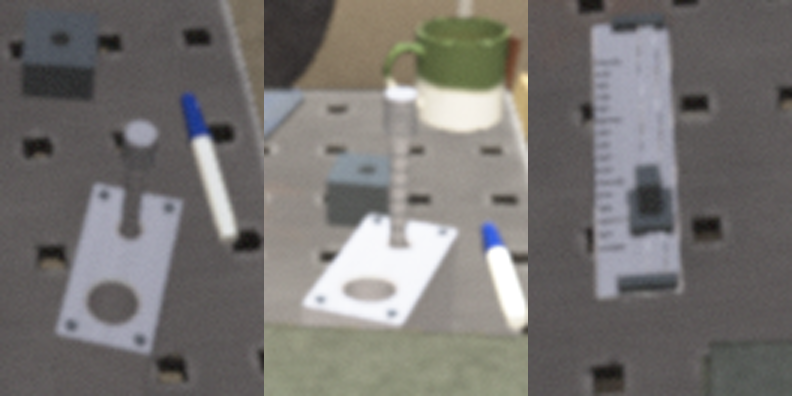

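View pics/wrist3.png

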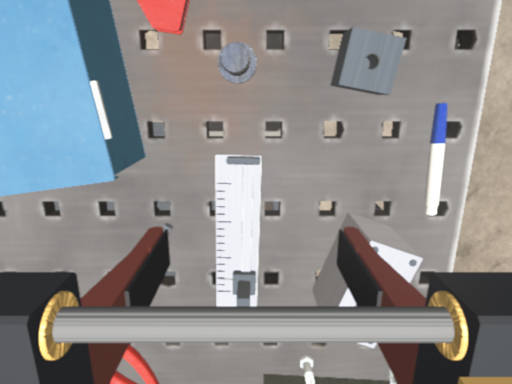

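The rod stands upright in the bore with its head top at side (298,159), so z is about 0.191 and the exposed length about 101 mm. The contact height gives about 103 mm. The rail's long ticks are visible, and I'll calibrate the scale from a nearer wrist picture (TCP to about x=0.48, y=-0.07).

Emit:
move_arm(
  targets=[
    {"hand":1,"x":-10,"y":30,"z":0,"ax":0,"ay":0,"az":0},
    {"hand":1,"x":-20,"y":65,"z":0,"ax":0,"ay":0,"az":0},
    {"hand":1,"x":-25,"y":90,"z":0,"ax":0,"ay":0,"az":0},
    {"hand":1,"x":-25,"y":90,"z":0,"ax":0,"ay":0,"az":0},
    {"hand":1,"x":-25,"y":90,"z":0,"ax":0,"ay":0,"az":0},
    {"hand":1,"x":-25,"y":90,"z":0,"ax":0,"ay":0,"az":0},
  ],
)

```text
t: 9.4
position: [0.4816, -0.0884, 0.2505]
tool_rot: [-3.141, 0.0, -0.0]
ft_force: [0.4, -0.3, 0.6]
gripper_width: 0.0882
```

Run:
```python
from h import *
print(observe()['position'])
f=snap('wrist','wrist4'); x,y=150,20
cv2.imwrite('pics/g.png',cv2.resize(f['frame'][y:y+290,x:x+200,::-1],(400,580),interpolation=cv2.INTER_CUBIC))
for P in([.48,-.15,.01],[.48,-.15,.069]): print(proj('wrist4',P))
for u,v,z in((196.7,283.3,.01),(196.7,221.7,.01),(211.5,259.3,.069)): print(onz('scene3',u,v,z))
```

```text
[ 0.48160537 -0.08835222  0.25049547]
[252.56350941 208.71480581]
[252.476697  226.3655329]
[ 0.46290955 -0.17832814  0.01      ]
[ 0.46937707 -0.02947475  0.01      ]
[ 0.49605063 -0.16151975  0.069     ]
```

View pics/g.png

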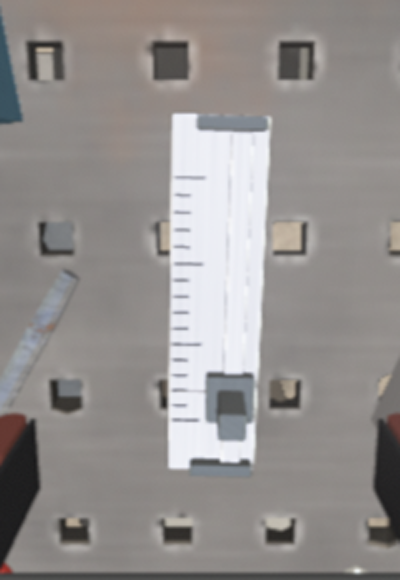

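Zoomed wrist view: the zero tick is at pixel (241,230), the 150 tick at (244,109), the post top at (266,234) and the pointer at row 215.5. Converting these to positions.

Run:
```python
from h import *
for l,u,v,z in(('0',241,230,.01),('50',241,192,.01),('100',242,152,.01),('150',242,109,.01),('post',266,234,.069),('pointer',240,215.5,.015),('foot tl',253.5,207,.027),('foot br',276.5,231,.027)): print(l,onz('wrist4',u,v,z).round(4))
```

```text
0 [ 0.4653 -0.1786  0.01  ]
50 [ 0.4658 -0.1283  0.01  ]
100 [ 0.4674 -0.0786  0.01  ]
150 [ 0.4679 -0.0288  0.01  ]
post [ 0.4947 -0.1589  0.069 ]
pointer [ 0.4644 -0.1572  0.015 ]
foot tl [ 0.4811 -0.142   0.027 ]
foot br [ 0.5093 -0.1729  0.027 ]
```

Emit:
move_arm(
  targets=[
    {"hand":1,"x":13.5,"y":35,"z":0,"ax":0,"ay":0,"az":0},
    {"hand":1,"x":13.5,"y":70,"z":0,"ax":0,"ay":0,"az":0},
    {"hand":1,"x":13.5,"y":70,"z":0,"ax":0,"ay":0,"az":0},
    {"hand":1,"x":13.5,"y":70,"z":35,"ax":0,"ay":0,"az":0},
    {"hand":1,"x":13.5,"y":70,"z":75,"ax":0,"ay":0,"az":0},
    {"hand":1,"x":13.5,"y":70,"z":115,"ax":0,"ay":0,"az":0},
    {"hand":1,"x":13.5,"y":70,"z":155,"ax":0,"ay":0,"az":0},
    {"hand":1,"x":13.5,"y":70,"z":190,"ax":0,"ay":0,"az":0},
    {"hand":1,"x":13.5,"y":70,"z":211,"ax":0,"ay":0,"az":0},
    {"hand":1,"x":13.5,"y":70,"z":211,"ax":0,"ay":0,"az":0},
    {"hand":1,"x":13.5,"y":70,"z":211,"ax":0,"ay":0,"az":0},
  ],
)

```text
t: 10.55
position: [0.4948, -0.1578, 0.0398]
tool_rot: [-3.141, 0.001, 0.001]
ft_force: [0.3, -0.5, 0.8]
gripper_width: 0.0878
```

Emit:
move_arm(
  targets=[
    {"hand":0,"x":0,"y":0,"z":0,"ax":0,"ay":0,"az":0},
    {"hand":0,"x":0,"y":0,"z":0,"ax":0,"ay":0,"az":0},
    {"hand":0,"x":0,"y":0,"z":0,"ax":0,"ay":0,"az":0},
    {"hand":0,"x":0,"y":0,"z":0,"ax":0,"ay":0,"az":0},
    {"hand":0,"x":0,"y":0,"z":0,"ax":0,"ay":0,"az":0},
    {"hand":0,"x":0,"y":0,"z":0,"ax":0,"ay":0,"az":0},
    {"hand":0,"x":0,"y":0,"z":0,"ax":0,"ay":0,"az":0},
    {"hand":0,"x":0,"y":0,"z":0,"ax":0,"ay":0,"az":0},
    {"hand":0,"x":0,"y":0,"z":0,"ax":0,"ay":0,"az":0},
    {"hand":0,"x":0,"y":0,"z":0,"ax":0,"ay":0,"az":0},
    {"hand":0,"x":0,"y":0,"z":0,"ax":0,"ay":0,"az":0},
    {"hand":0,"x":0,"y":0,"z":0,"ax":0,"ay":0,"az":0},
    {"hand":0,"x":0,"y":0,"z":0,"ax":0,"ay":0,"az":0},
  ],
)

```text
t: 11.85
position: [0.4955, -0.1589, 0.0397]
tool_rot: [3.141, -0.001, -0.0]
ft_force: [4.6, 0.4, -5.3]
gripper_width: 0.0156
```

Emit:
move_arm(
  targets=[
    {"hand":0,"x":0,"y":-8,"z":0,"ax":0,"ay":0,"az":0},
    {"hand":0,"x":0.5,"y":-18,"z":0,"ax":0,"ay":0,"az":0},
    {"hand":0,"x":0.7,"y":-28,"z":0,"ax":0,"ay":0,"az":0},
    {"hand":0,"x":1,"y":-38,"z":0,"ax":0,"ay":0,"az":0},
    {"hand":0,"x":1.3,"y":-48,"z":0,"ax":0,"ay":0,"az":0},
    {"hand":0,"x":1.5,"y":-58,"z":0,"ax":0,"ay":0,"az":0},
    {"hand":0,"x":1.8,"y":-68,"z":0,"ax":0,"ay":0,"az":0},
    {"hand":0,"x":2,"y":-76,"z":0,"ax":0,"ay":0,"az":0},
    {"hand":0,"x":2,"y":-82,"z":0,"ax":0,"ay":0,"az":0},
    {"hand":0,"x":2,"y":-82,"z":0,"ax":0,"ay":0,"az":0},
    {"hand":0,"x":2,"y":-82,"z":0,"ax":0,"ay":0,"az":0},
  ],
)

```text
t: 12.95
position: [0.4976, -0.0761, 0.0397]
tool_rot: [-3.142, -0.002, 0.0]
ft_force: [6.5, 2.2, -6.6]
gripper_width: 0.0159
```

Emit:
move_arm(
  targets=[
    {"hand":1,"x":0,"y":0,"z":0,"ax":0,"ay":0,"az":0},
    {"hand":1,"x":0,"y":0,"z":0,"ax":0,"ay":0,"az":0},
    {"hand":1,"x":0,"y":0,"z":0,"ax":0,"ay":0,"az":0},
    {"hand":1,"x":0,"y":0,"z":0,"ax":0,"ay":0,"az":0},
    {"hand":1,"x":0,"y":0,"z":0,"ax":0,"ay":0,"az":0},
    {"hand":1,"x":0,"y":0,"z":0,"ax":0,"ay":0,"az":0},
    {"hand":1,"x":0,"y":0,"z":0,"ax":0,"ay":0,"az":0},
    {"hand":1,"x":0,"y":0,"z":0,"ax":0,"ay":0,"az":0},
  ],
)

```text
t: 13.75
position: [0.4966, -0.0767, 0.0396]
tool_rot: [-3.142, 0.0, -0.0]
ft_force: [0.5, 0.5, -0.2]
gripper_width: 0.0763
```

Emit:
move_arm(
  targets=[
    {"hand":1,"x":0,"y":0,"z":-30,"ax":0,"ay":0,"az":0},
    {"hand":1,"x":0,"y":0,"z":-70,"ax":0,"ay":0,"az":0},
    {"hand":1,"x":0,"y":0,"z":-110,"ax":0,"ay":0,"az":0},
    {"hand":1,"x":0,"y":0,"z":-150,"ax":0,"ay":0,"az":0},
    {"hand":1,"x":0,"y":0,"z":-190,"ax":0,"ay":0,"az":0},
    {"hand":1,"x":0,"y":0,"z":-210,"ax":0,"ay":0,"az":0},
    {"hand":1,"x":0,"y":0,"z":-210,"ax":0,"ay":0,"az":0},
    {"hand":1,"x":0,"y":0,"z":-210,"ax":0,"ay":0,"az":0},
  ],
)

```text
t: 14.55
position: [0.4964, -0.0766, 0.2492]
tool_rot: [3.142, 0.0, -0.0]
ft_force: [-0.3, 0.2, -0.6]
gripper_width: 0.0881
```

Run:
```python
from h import *
print(observe()['position'])
f=snap('wrist','wrist5'); x,y=150,0
o=[cv2.resize(f['frame'][y:y+290,x:x+200,::-1],(400,580),interpolation=cv2.INTER_CUBIC)]
f=snap('side','side5'); o.append(cv2.resize(f['frame'][128:128+132,253:253+88,::-1],(387,580),interpolation=cv2.INTER_CUBIC))
cv2.imwrite('pics/i.png',np.hstack(o))
```

```text
[ 0.49635999 -0.07664719  0.24924442]
```

View pics/i.png

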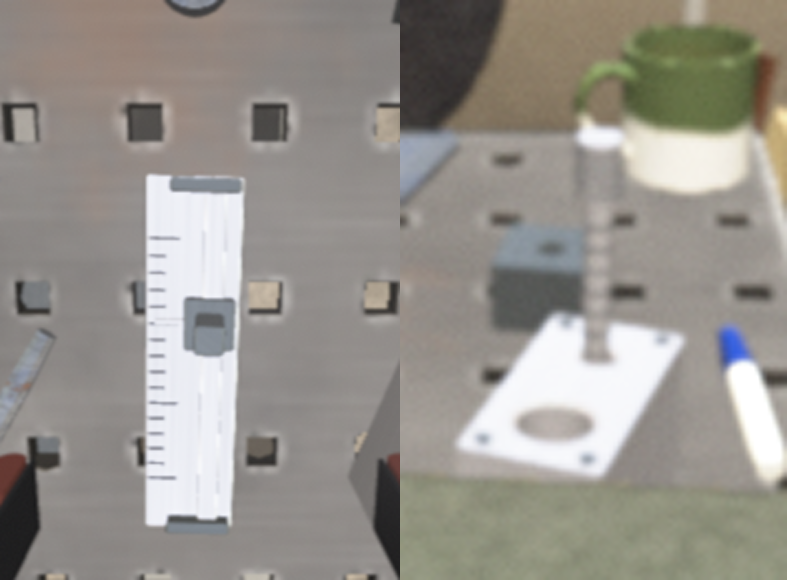

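The pointer covers the 100 mm tick, reading about 102 mm. The rod is still upright in the bore with its top at z of about 0.191, so 101–103 mm is exposed. The gripper is clear of everything.

```bash
python3 -c "
from rig import *
print(sign_off())"
```

```text
the job is handed in; nothing more can be done
None
```

The rod is standing released on the bottom of the narrow bore, and I slid the stop to about 102 mm from zero. The job is handed in; `sign_off()` gives no verdict. The last state reading was at 14.55 s of the 64 s allowed.

- **Rod:** lowering it stopped at an 18 N contact. I eased the push before letting go. The last side picture shows it upright in the bore.
- **Exposed length:** the height at contact gives about 103 mm, and the side picture gives about 101 mm. The 2 mm disagreement is within the camera calibration.
- **Stop:** in the last wrist picture the pointer lies over the 100 mm line, reading about 101–102 mm. That is well inside the 10 mm tolerance for either length.
- **Robot:** it ended clear of everything, at about 0.25 m height with near-zero force on the tool.

I viewed 9 pictures against the budget of 10. The first move call was refused because its rows left out the turn values, and nothing moved. No other check failed.

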